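# Load a post box into the catch rack

## Task

Put the teal box of fibre posts flat on the front plate of the aluminium rack, long side across, and push it into the lane so that its own front edge lifts the orange gravity catch, on against the sprung pad until the catch has dropped fully behind the box and holds it. Push slowly and by feel, since a few newtons are enough and the box must not be rammed hard against its stop; keep the gripper off the rack and its catch, and leave the foil box, the little bottle and the dappen dish alone. Finish with the box held in the rack by the catch and let go.

Things in the scene. Friction and masses are not known exactly. Their poses are not given: they have to be found in the camera images.
- teal_box: Plain teal closed box, a solid block 36 (x) x 60 (y) x 18 mm (z), 24 to 60 g, lying flat on the desk. Origin at the centre of its underside, z up. A half turn makes no difference.
- rack: Aluminium loading rack fixed on the desk, open towards the robot. Origin on the desk at the middle of the lane mouth; +x points into the lane, y across it, z up. Floor plate 4 mm thick (top at z = 4 mm), x = -85 to 170 mm, y = +-52 mm. The other rack entries use these axes and coordinates. Nothing on it is above z = 55 mm, even with the catch lifted.
- rack_plate (a point): Middle of the bare front plate of the rack, on its top: x = -52, y = 0, z = 4 mm. The plate is free of walls for x < -24 mm; the teal box fits here, long side across, before the push. Sliding the box needs under 1 N and lifting the catch 1 to 3 N (up to 9 N for a moment if run into fast); keep the push felt at the wrist under about 12 N (more is too hard).
- rack_mouth (a point): Middle of the lane mouth, on the floor plate: x = 0, z = 4 mm. From here inwards the lane walls stand, inner faces at y = +-31.5 mm (a 63 mm lane for the 60 mm side of the box), tops at z = 24 mm. Before them flared guides widen to about +-41 mm at x = -23 mm.
- rack_end (a point): Middle of the far end of the floor plate, x = 170, z = 4 mm. On the walls a blue carriage (cheeks outside the walls, hood top z = 37 mm, black clamp knobs out to y = +-52 mm) is clamped with a shift s of 0 to 36 mm along x, different each time and NOT measured. It carries the catch and a rubber pad at the end of the lane: face at x = 91 mm + s, spring, see rack_floor.
- rack_floor (a point): Point in the lane on the floor plate, x = 80, z = 4 mm. Pad spring: 0.6 N at first, 0.35 N/mm, rigid stop after 6.5 mm, where force climbs steeply. The catch drops when the rear face of the box is at about x = 60 mm + s, pad pressed in 5 mm (2 to 6 N with friction), 1 to 1.5 mm before the stop. Let go, the box springs back a few mm onto the catch teeth.
- rack_catch (a joint): Orange gravity catch, rad: 0 = down, + = lifted (about 0.3 riding on the box). A 50 g fork: two 5 mm arms at y = +-26.5 mm slope from pins at x = 12 mm + s, z = 30 mm down to teeth at x = 57 mm + s, z = 9 mm; cross bar 15 mm beyond the teeth at z = 30 mm. The 48 mm gap between the arms lets closed fingers follow the box in. Pulling the box back only jams the catch.
- foil_box: Bystander: white hinged box, 34 x 56 x 18 mm, lying flat on the desk. Origin at the centre of its underside.
- bond_bottle: Bystander: black dropper bottle with a white cap and red label, 21 mm across, 58 mm tall, standing. Origin at the centre of its underside.
- dappen: Bystander: small waisted beige dappen dish, 32 mm across, 25 mm tall, standing. Origin at the centre of its underside.
Mind the look-alikes: they are no part of the job. Of the things like the teal_box, leave any that is brown, pink or purple; of the rest the larger one is meant.

How it is judged (in metres and radians):
On the way:
1. the box, inside the lane and against the rack, lifts the catch (value of joint rack_catch above 0.12 rad and x of teal_box in the frame of rack between -0.005 and 0.13 m and z of teal_box in the frame of rack below 0.012 m and contact force between teal_box and rack above 0.1 N), for 0.1 s.
At the end, for the whole second after the job is handed in: The teal box lies flat (within 0.1 rad, underside within 4 mm of the rack floor) and still in the lane, its centre more than 55 mm in from the mouth and within 6 mm of the lane's middle, and the catch is down behind it (under 0.08 rad) (value of joint rack_catch below 0.08 rad and x of teal_box in the frame of rack above 0.055 m and y of teal_box in the frame of rack between -0.006 and 0.006 m and z of teal_box in the frame of rack below 0.008 m and angle between teal_box's own z axis and vertical below 0.1 rad and linear speed of teal_box below 0.02 m/s); the robot touches nothing.
It fails at once if the box is forced against the rack with more than 22 N (contact force between teal_box and rack above 22 N).
It fails at once if the gripper pushes on the rack or its catch (over 3 N) (contact force between any of the fingers, the arm and rack above 3 N).
It fails at once if a bystander is moved by more than 15 mm (distance of any of foil_box, bond_bottle, dappen from where it was at the start of the episode above 0.015 m).
It also fails if it takes over 58 s, if anything falls off the work surface, if the arm or the gripper's body presses on something with over 40 N, if the wrist force passes 120 N, or if a joint passes its speed limit or range.

## Robot

A 6-joint arm with a two-finger parallel gripper is mounted at the origin on a cart in front of the work surface, level with it; the furniture and walls round the work are solid. World frame = base frame: x ahead of the robot, y to its left, z up, the work surface at z = 0. Lengths are in m, angles in degrees, forces in N, time in s.
With the tool pointing down it reaches from about 0.35 to 0.875 m from the base axis. Payload 4.2 kg.
Tool frame: the origin (TCP) lies between the finger pads; the fingertips stand 19 mm ahead of it and the grasp point (between the pads) is the TCP; z points along the fingers, y is the line along which they close (so a half turn about z gives the same grasp; the last joint's range is limited). The gripper opens to 87 mm and grips with 3 to 60 N. Pads are 19 mm wide; open, the fingers measure 117 mm over their backs; the gripper's body (75 mm by 190 mm) begins 51 mm behind the grasp point.
Start: joints at [-50.844, 22.042, 0.453, 0, -68.411, -14.817], TCP at [0.258, -0.569, 0.242] pointing down, gripper open.
Joint ranges: [-179.83, 179.83], [-69.29, 118.12], [-61.27, 80.66], [-181.25, 117.63], [-171.15, -9.14], [-177.46, 177.46]. Speed limits (degrees/s): [159.86, 159.86, 180, 180, 180, 180].

## Interface

Orientations are given as a 3x3 rotation matrix whose columns are the frame's x, y, z axes.
In Python, from station import r gives the robot as it stands.
- The arm moves only by the tool drive_tool, never from a script. Its argument "steps" is one flat list of numbers, 7 for each row, row after row: the turn, a rotation vector about the tool's x, y, z in rad, then the shift along the tool's x, y, z in m, then the opening, from 0 (shut) to 1 (fully open). A call has 1 to 10 rows; each row shifts and turns the commanded pose from where the row before left it, along the tool's axes as they then stand; what a row does not reach is not made up. A row lasts 1/12 s, in which the tool goes at most 41.7 mm and 7.16 degrees, less where a joint would pass 70% of its speed; a pose out of reach is approached as far as the arm can. A call is refused whole if a number of a shift passes 0.0417 or a number of a turn 0.125, either way. A call with a gripper value outside its range is refused whole. The fingers move at their own pace and stop on an object; the grip force is fixed at half the most. Time passes only in rows, so rows that do not move let the fingers close. It gives the time, the measured TCP pose, the force, the opening and the grip force at its end, in the units of the state.
- r.sense(): the state, without advancing time (a new reading comes with each control period).
- r.capture(name): name is "scene" or "top" or "wrist"; returns the picture (420x560x3 uint8, blue, green, red); there is no depth.
- r.camera_params(name): a dict with "camera_matrix" (3x3 intrinsics, pixels), "k1" (the pictures are not rectified: a ray, as slopes to the right and down, at radius r is drawn at 1 + k1 r^2 times it, then the intrinsics apply), "extrinsics" (4x4, takes a point from world to camera coordinates). Camera axes: x right, y down, z forward; pixel columns grow to the right and rows downward; lengths in m; the calibration is good to about 2 mm. A picture is of the moment at which its call begins: read the wrist's pose just before it. camera_params takes no time and is no camera call; for the wrist camera it gives the pose at the moment of the call.
- r.finish_job(): hands the job in; it is judged then, once.
The state is a dict: "time_s": time; "joints": joint angles; "joint_velocities": joint speeds; "effort": joint torques, N m; "tcp_pos": TCP position; "ee_rot": TCP orientation; "wrist_force": force on the tool from outside, world axes, zero at the start; "moment": the same for the moment, N m; "gripper_width": opening from 0.0 (shut) to 1.0 (fully open); "gripper_force": force on a finger pad.
Only numpy, scipy, OpenCV 4.12 (cv2) and the standard library are available. Lean on these libraries where they do the work, as an engineer would, in place of code of your own. Each camera call takes 0.05 s, during which the arm holds its last target. There are 200 camera calls.

## Working session

There is one attempt and no reset: what is moved stays moved. The work goes in short steps, Python scripts to look and compute and a tool call to move; the robot and the scene stay as the last step left them, time stands still between calls to the robot, and variables do not carry over. Pictures are saved under pics/ and viewed, at most 10 in all, crops included, and the job is handed in when it is done.

Besides the shell and the picture viewer there is one more tool, called after "Emit:" as name(argument=value, ...) on one line, values as JSON. drive_tool: Moves the arm, as the interface text tells. Its arguments: {"type":"object","properties":{"steps":{"type":"array"}},"required":["steps"]}

```bash
mkdir -p pics; ls; python3 - <<'E'
from station import r
import cv2,numpy as np
s=r.sense();print(s['time_s'],s['tcp_pos'],np.round(s['ee_rot'],3).tolist())
for n in("scene","top"):
    im=r.capture(n);cv2.imwrite(f"pics/{n}0.png",im)
    p=r.camera_params(n);print(n,np.round(p['camera_matrix'],1).tolist(),p['k1'],np.round(p['extrinsics'],3).tolist())
E
```

```text
pics
0.0 [ 0.25737711 -0.56891631  0.24044769] [[-0.911, -0.412, -0.001], [-0.412, 0.911, 0.002], [0.0, 0.002, -1.0]]
scene [[527.8, 0.0, 270.9], [0.0, 527.8, 206.2], [0.0, 0.0, 1.0]] -0.13894832126331771 [[-0.779, -0.626, -0.007, 0.355], [-0.332, 0.422, -0.844, 0.272], [0.531, -0.655, -0.537, 1.058], [0.0, 0.0, 0.0, 1.0]]
top [[416.3, 0.0, 276.6], [0.0, 416.3, 209.5], [0.0, 0.0, 1.0]] 0.033143894246844434 [[-0.054, -0.999, 0.006, -0.086], [-0.974, 0.051, -0.219, 0.58], [0.218, -0.017, -0.976, 0.875], [0.0, 0.0, 0.0, 1.0]]
```

View pics/top0.png

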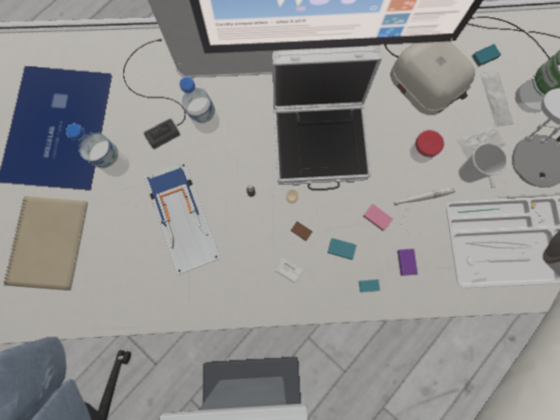

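View pics/scene0.png

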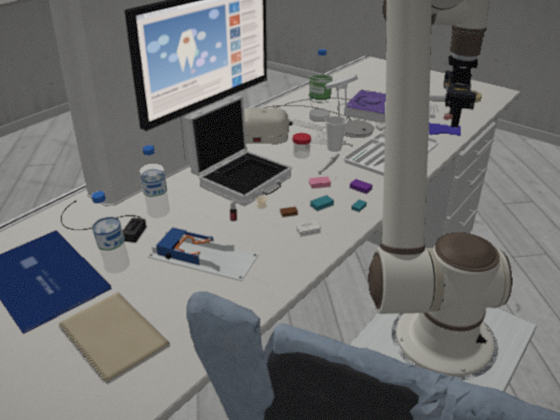

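Top picture: teal candidates are (342,249), the smaller one at (369,286) and something teal at (487,54). The brown (301,231), pink (378,217) and purple (408,262) ones are excluded. The rack lies at about (185,220), with its front plate at (195,255) and its blue carriage at (175,190). Next I measure the candidates.

```bash
cat > h.py <<'E'
import cv2,numpy as np
from station import r
def undist(p,uv):
    K=np.array(p['camera_matrix']);d=np.array([p['k1'],0,0,0,0.])
    return cv2.undistortPoints(np.float64(uv).reshape(-1,1,2),K,d).reshape(-1,2)
def plane(p,uv,z):
    E=np.array(p['extrinsics']);R,t=E[:3,:3],E[:3,3]
    n=undist(p,uv);d=np.c_[n,np.ones(len(n))]@R;c=-R.T@t
    return c+d*((z-c[2])/d[:,2])[:,None]
def proj(p,X):
    E=np.array(p['extrinsics'])
    return cv2.projectPoints(np.float64(X).reshape(-1,1,3),cv2.Rodrigues(E[:3,:3])[0],E[:3,3],np.array(p['camera_matrix']),np.array([p['k1'],0,0,0,0.]))[0].reshape(-1,2)
def teal(im):
    h=cv2.cvtColor(im,cv2.COLOR_BGR2HSV);return cv2.inRange(h,(82,90,40),(100,255,255))
def rects(p,m,z,amin=40):
    out=[]
    for c in cv2.findContours(m,0,2)[0]:
        if cv2.contourArea(c)<amin: continue
        w=plane(p,c.reshape(-1,2),z)[:,:2]
        out.append((c.reshape(-1,2).mean(0).round(0),cv2.minAreaRect(np.float32(w*1000))))
    return out
E
python3 - <<'E'
from h import *
im=cv2.imread('pics/top0.png');p=r.camera_params('top')
for o in rects(p,teal(im),.015):print(o)
print(plane(p,[(152,172),(183,165),(216,263),(181,271),(289,270),(251,190),(292,197)],0.0).round(3).tolist())
a=cv2.resize(im[150:300,140:240],None,fx=4,fy=4,interpolation=2);b=cv2.resize(im[210:310,270:370+20],None,fx=3,fy=3,interpolation=2)
b=cv2.copyMakeBorder(b,0,300,0,0,0);cv2.imwrite('pics/c1.png',np.hstack([a,b]))
E
```

```text
(array([369., 285.]), ((397.90765380859375, -318.3896484375), (21.4848575592041, 40.06068420410156), 1.0840482711791992))
(array([342., 249.]), ((485.6628112792969, -263.4814147949219), (55.50605010986328, 33.04104232788086), 70.90575408935547))
(array([486.,  54.]), ((964.913818359375, -676.5780029296875), (34.70045852661133, 63.69114303588867), 21.212003707885742))
[[0.7, 0.182, 0.0], [0.714, 0.107, 0.0], [0.469, 0.031, 0.0], [0.455, 0.113, 0.0], [0.443, -0.139, 0.0], [0.641, -0.058, 0.0], [0.619, -0.157, 0.0]]
```

View pics/c1.png

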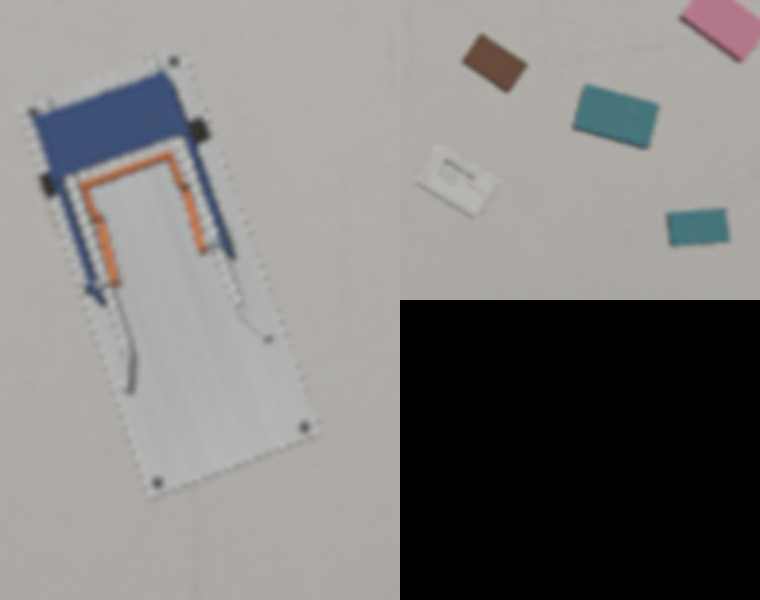

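Larger teal box on the desk is at (342,249), world about (0.486, -0.263), 55x33 mm in the blurred mask. The small one at (369,286) measures 21x40 mm. The teal thing at (487,54) is 1.18 m away, beyond reach, by the monitor. The crop shows the chosen box, the rack open toward the robot with yaw about 16.5°, and the orange catch down. I move over the box.

Emit:
drive_tool(steps=[0,0,0,-0.0335,0.0184,0,1,0,0,0,-0.0335,0.0184,0,1,0,0,0,-0.0335,0.0184,0,1,0,0,0,-0.0335,0.0184,0,1,0,0,0,-0.0335,0.0184,0,1,0,0,0,-0.0335,0.0184,0,1,0,0,0,-0.0335,0.0184,0,1,0,0,0,-0.0335,0.0184,0,1,0,0,0,-0.0335,0.0184,0,1,0,0,0,-0.0335,0.0184,0,1])

```text
time_s: 0.93
tcp_pos: [0.4876, -0.2619, 0.2413]
ee_rot: [[-0.911, -0.412, -0.001], [-0.412, 0.911, 0.0], [0.0, 0.0, -1.0]]
wrist_force: [1.0, -1.5, 1.2]
gripper_width: 1.0
gripper_force: 0.0
```

Emit:
drive_tool(steps=[0,0,0.108,0,0,0,1,0,0,0.108,0,0,0,1,0,0,0.108,0,0,0,1,0,0,0.108,0,0,0,1,0,0,0.108,0,0,0,1,0,0,0.108,0,0,0,1,0,0,0.108,0,0,0,1,0,0,0,0,0,0,1,0,0,0,0,0,0,1])

```text
time_s: 1.68
tcp_pos: [0.4868, -0.2636, 0.2412]
ee_rot: [[-0.947, 0.323, -0.001], [0.323, 0.947, 0.0], [0.001, 0.0, -1.0]]
wrist_force: [-0.1, -0.2, -0.2]
gripper_width: 1.002
gripper_force: 0.0
```

```bash
python3 - <<'E'
from h import *
s=r.sense();p=r.camera_params('wrist');im=r.capture('wrist');cv2.imwrite('pics/w1.png',im)
print(s['time_s'],s['tcp_pos'],np.round(s['ee_rot'],3).tolist(),s['wrist_force']);print(np.linalg.inv(p['extrinsics']).round(3).tolist())
for o in rects(p,teal(im),.018,300):print(o)
E
```

```text
1.6833 [ 0.48678418 -0.2636388   0.24120034] [[-0.947, 0.323, -0.001], [0.323, 0.947, 0.0], [0.001, 0.0, -1.0]] [-0.11211983 -0.21435002 -0.22148523]
[[0.322, 0.903, 0.285, 0.408], [0.947, -0.307, -0.096, -0.237], [0.001, 0.301, -0.954, 0.384], [0.0, 0.0, 0.0, 1.0]]
(array([274., 178.]), ((485.06298828125, -264.4004821777344), (57.76990509033203, 35.72612762451172), 71.21016693115234))
(array([211., 128.]), ((398.7564392089844, -318.3799743652344), (24.329914093017578, 42.97529983520508), 1.5987974405288696))
```

View pics/w1.png

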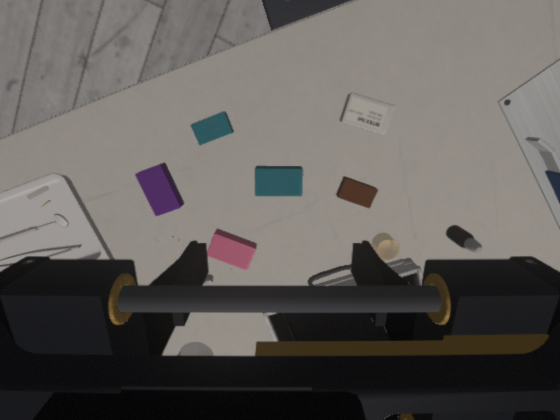

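The wrist picture shows the chosen teal box at (278,181), 58x36 mm and aligned with the fingers, the small one at (211,128) and the rack at the right edge. The two views agree on (0.485, -0.264). Now the descent and grasp.

Emit:
drive_tool(steps=[0,0,0,0.0013,-0.001,0.025,1,0,0,0,0,0,0.03,1,0,0,0,0,0,0.03,1,0,0,0,0,0,0.03,1,0,0,0,0,0,0.03,1,0,0,0,0,0,0.03,1,0,0,0,0,0,0.02,1,0,0,0,0,0,0.013,1,0,0,0,0,0,0.01,1,0,0,0,0,0,0,1])

```text
time_s: 2.57
tcp_pos: [0.4842, -0.2639, 0.0215]
ee_rot: [[-0.946, 0.324, -0.004], [0.324, 0.946, 0.001], [0.004, -0.0, -1.0]]
wrist_force: [-0.1, -0.6, 0.3]
gripper_width: 1.002
gripper_force: 0.0
```

Emit:
drive_tool(steps=[0,0,0,0,0,0,0.75,0,0,0,0,0,0,0.7,0,0,0,0,0,0,0.65,0,0,0,0,0,0,0.6,0,0,0,0,0,0,0.6,0,0,0,0,0,0,0.6,0,0,0,0,0,0,0.6,0,0,0,0,0,0,0.6])

```text
time_s: 3.23
tcp_pos: [0.4858, -0.2643, 0.0243]
ee_rot: [[-0.946, 0.325, 0.001], [0.325, 0.946, -0.0], [-0.001, -0.0, -1.0]]
wrist_force: [-0.6, 0.7, 6.1]
gripper_width: 0.687
gripper_force: 30.0
```

Emit:
drive_tool(steps=[0,0,0,0,0,-0.01,0.6,0,0,0,0,0,-0.03,0.6,0,0,0,0,0,-0.03,0.6,0,0,0,0,0,-0.03,0.6,0,0,0,0,0,-0.03,0.6,0,0,0,0,0,-0.02,0.6,0,0,0,0,0,0,0.6])

```text
time_s: 3.82
tcp_pos: [0.4879, -0.2652, 0.1791]
ee_rot: [[-0.946, 0.324, 0.01], [0.324, 0.946, -0.003], [-0.01, -0.0, -1.0]]
wrist_force: [0.4, 0.5, 0.4]
gripper_width: 0.686
gripper_force: 30.0
```

Emit:
drive_tool(steps=[0,0,0,0.0105,0.033,0,0.6,0,0,0,0.0105,0.033,0,0.6,0,0,0,0.0105,0.033,0,0.6,0,0,0,0.0105,0.033,0,0.6,0,0,0,0.0105,0.033,0,0.6,0,0,0,0.0105,0.033,0,0.6,0,0,0,0.0105,0.033,0,0.6,0,0,0,0.0105,0.033,0,0.6,0,0,0,0.0105,0.033,0,0.6,0,0,0,0.0105,0.033,0,0.6])

```text
time_s: 4.65
tcp_pos: [0.4925, 0.0834, 0.1731]
ee_rot: [[-0.946, 0.325, -0.001], [0.325, 0.946, -0.0], [0.001, -0.001, -1.0]]
wrist_force: [0.8, -1.4, -0.1]
gripper_width: 0.685
gripper_force: 30.0
```

Emit:
drive_tool(steps=[0,0,-0.103,0,0,0,0.6,0,0,-0.103,0,0,0,0.6,0,0,-0.103,0,0,0,0.6,0,0,-0.103,0,0,0,0.6,0,0,-0.103,0,0,0,0.6,0,0,-0.103,0,0,0,0.6,0,0,0,0,0,0,0.6,0,0,0,0,0,0,0.6])

```text
time_s: 5.32
tcp_pos: [0.493, 0.0818, 0.1731]
ee_rot: [[-0.96, -0.28, -0.001], [-0.28, 0.96, -0.0], [0.001, 0.0, -1.0]]
wrist_force: [-0.2, 0.1, -0.7]
gripper_width: 0.69
gripper_force: 30.0
```

```bash
python3 - <<'E'
from h import *
import json
s=r.sense();p=r.camera_params('wrist');im=r.capture('wrist');cv2.imwrite('pics/w2.png',im)
json.dump({k:np.array(v).tolist() for k,v in p.items()},open('w2.json','w'))
print(s['time_s'],s['tcp_pos'],np.round(s['ee_rot'],3).tolist(),s['wrist_force'],s['gripper_width'])
E
```

```text
5.3167 [0.49297539 0.08181112 0.17305153] [[-0.96, -0.28, -0.001], [-0.28, 0.96, -0.0], [0.001, 0.0, -1.0]] [-0.21474237  0.08256066 -0.70690502] 0.6899535845863665
```

View pics/w2.png

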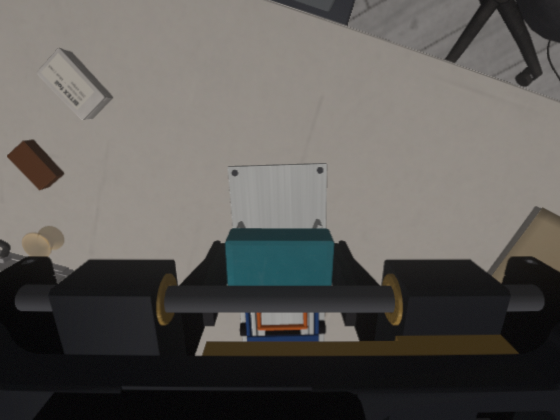

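The wrist picture shows the held teal box at (280,260), with the front plate behind it: corners at (229,165) and (327,163), screws at (235,173) and (320,171), and the carriage at (282,335).

```bash
python3 - <<'E'
from h import *
import json
p=json.load(open('w2.json'));im=cv2.imread('pics/w2.png');g=cv2.cvtColor(im,6)
def screws(g,pts,w,f=1):
    o=[]
    for u,v in pts:
        u0,v0=int(round(u)),int(round(v));a=255.-g[v0-w:v0+w+1,u0-w:u0+w+1];a=np.clip(a-np.median(a)-10,0,None)
        yy,xx=np.mgrid[v0-w:v0+w+1,u0-w:u0+w+1];o.append(((a*xx).sum()/a.sum(),(a*yy).sum()/a.sum()))
    return np.array(o)
def rep(n,P):
    d=(P[1]-P[0])[:2];print(n,'mid',P.mean(0).round(4),'sep',np.hypot(*d).round(4),'normal ang',(np.degrees(np.arctan2(d[1],d[0]))%180-90).round(2))
q=screws(g,[(235,173),(320,171)],4);W=plane(p,q,.004);print(q.round(1).tolist());rep('wrist screws',W)
# front edge: strongest gradient per column
C=[]
gy=cv2.Sobel(cv2.GaussianBlur(g,(3,3),0).astype(float),6,0,1)
for u in range(246,312,3):
    col=gy[156:172,u];k=np.argmax(abs(col));C.append((u,156+k))
E=plane(p,C,.004);c=np.polyfit(E[:,1],E[:,0],1);print('edge normal ang',-np.degrees(np.arctan(c[0])).round(2),np.median(np.array(C)[:,1]))
rep('wrist corners',plane(p,[(229,165),(327,163)],.004))
t=cv2.cvtColor(cv2.imread('pics/top0.png'),6);pt=r.camera_params('top')
qt=np.array([(179,270.5),(215.7,256.5),(148,177.7),(183.2,165)])
T=plane(pt,qt,.005);rep('top near',T[:2]);rep('top far',T[2:])
a=T[2:].mean(0)-T[:2].mean(0);print('axis',np.degrees(np.arctan2(a[1],a[0])),np.linalg.norm(a))
m=teal(im)[215:300]; 
for o in rects(p,cv2.copyMakeBorder(m,215,120,0,0,0),.173-.0045,300): print(o)
E
```

```text
[[234.3, 172.5], [319.6, 169.8]]
wrist screws mid [0.4701 0.0728 0.004 ] sep 0.0899 normal ang 18.15
edge normal ang 18.03 166.0
wrist corners mid [0.4626 0.0717 0.004 ] sep 0.1026 normal ang 17.48
top near mid [0.4694 0.0734 0.005 ] sep 0.0898 normal ang 18.02
top far mid [0.6979 0.1478 0.005 ] sep 0.0898 normal ang 18.29
axis 18.031603632736857 0.24036344910085553
(array([278., 243.]), ((485.46746826171875, 79.58145904541016), (33.913700103759766, 59.05596923828125), 16.28382110595703))
```

Emit:
drive_tool(steps=[0,0,-0.031,-0.001,0,0.01,0.6,0,0,0,0,0,0.025,0.6,0,0,0,0,0,0.03,0.6,0,0,0,0,0,0.03,0.6,0,0,0,0,0,0.02,0.6,0,0,0,0,0,0.013,0.6,0,0,0,0,0,0.008,0.6,0,0,0,0,0,0,0.6,0,0,0,0,0,0,0.6,0,0,0,0,0,0,0.6])

```text
time_s: 6.2
tcp_pos: [0.4952, 0.0826, 0.0385]
ee_rot: [[-0.95, -0.312, 0.002], [-0.312, 0.95, 0.001], [-0.002, 0.0, -1.0]]
wrist_force: [0.7, 0.3, -0.9]
gripper_width: 0.683
gripper_force: 30.0
```

Emit:
drive_tool(steps=[0,0,0,0,0,0.002,0.6,0,0,0,0,0,0.002,0.6,0,0,0,0,0,0.001,0.6,0,0,0,0,0,0.001,0.6,0,0,0,0,0,0,0.6,0,0,0,0,0,0,0.6])

```text
time_s: 6.7
tcp_pos: [0.4944, 0.0823, 0.0316]
ee_rot: [[-0.95, -0.312, 0.0], [-0.312, 0.95, 0.0], [-0.0, 0.0, -1.0]]
wrist_force: [-0.5, -0.2, -1.0]
gripper_width: 0.684
gripper_force: 30.0
```

Emit:
drive_tool(steps=[0,0,0,0,0,0.001,0.6,0,0,0,0,0,0.001,0.6,0,0,0,0,0,0.0005,0.6,0,0,0,0,0,0,0.6,0,0,0,0,0,0,0.6])

```text
time_s: 7.12
tcp_pos: [0.4944, 0.0823, 0.029]
ee_rot: [[-0.95, -0.312, -0.0], [-0.312, 0.95, -0.0], [0.0, -0.0, -1.0]]
wrist_force: [0.8, 0.3, 0.1]
gripper_width: 0.687
gripper_force: 30.0
```

Emit:
drive_tool(steps=[0,0,0,0,0,0.0007,0.6,0,0,0,0,0,0.0007,0.6,0,0,0,0,0,0,0.6,0,0,0,0,0,0,0.6])

```text
time_s: 7.45
tcp_pos: [0.4945, 0.0823, 0.0283]
ee_rot: [[-0.95, -0.313, 0.0], [-0.313, 0.95, 0.0], [-0.0, -0.0, -1.0]]
wrist_force: [-0.9, 0.6, 4.9]
gripper_width: 0.691
gripper_force: 30.0
```

Contact is felt at 4.9 N. Next I release, lift, back off and close.

Emit:
drive_tool(steps=[0,0,0,0,0,0,0.8,0,0,0,0,0,0,0.9,0,0,0,0,0,0,0.9,0,0,0,0,0,0,0.9,0,0,0,0,0,-0.01,0.9,0,0,0,0,0,-0.025,0.9,0,0,0,0,0,-0.03,0.9,0,0,0,0.02,0,-0.03,0.9,0,0,0,0.02,0,-0.025,0.5,0,0,0,0,0,0,0])

```text
time_s: 8.28
tcp_pos: [0.456, 0.0696, 0.152]
ee_rot: [[-0.95, -0.313, 0.006], [-0.313, 0.95, 0.003], [-0.007, 0.001, -1.0]]
wrist_force: [-0.4, 0.1, 0.1]
gripper_width: 0.82
gripper_force: 0.0
```

Emit:
drive_tool(steps=[0,0,0,0,0,0,0,0,0,0,0,0,0,0,0,0,0,0,0,0,0,0,0,0,0,0,0,0,0,0,0,0,0,0,0])

```text
time_s: 8.7
tcp_pos: [0.4564, 0.0697, 0.1465]
ee_rot: [[-0.95, -0.312, -0.002], [-0.312, 0.95, -0.001], [0.002, -0.0, -1.0]]
wrist_force: [-0.2, -0.6, -0.8]
gripper_width: 0.457
gripper_force: 0.0
```

```bash
cat > look.py <<'E'
from h import *
import sys
s=r.sense();p=r.camera_params('wrist');im=r.capture('wrist');cv2.imwrite(f'pics/{sys.argv[1]}.png',im)
print(s['time_s'],s['tcp_pos'],s['wrist_force'],s['gripper_width'])
O=np.array([.5434,.0976]);ex=np.array([.9508,.3098]);ey=np.array([-.3098,.9508])
def rk(P):d=np.asarray(P)[...,:2]-O;return np.stack([d@ex,d@ey],-1)*1000
print('tcp rack mm',rk(s['tcp_pos']).round(1))
for n,im,p in(('wrist',im,p),('top',r.capture('top'),r.camera_params('top'))):
  for c,q in rects(p,teal(im),.022,100 if n=='wrist' else 40):
    print(n,c,rk(np.array(q[0])/1000).round(1),np.round(q[1],1),round(q[2],1))
E
python3 look.py w3
```

```text
8.7 [0.45637811 0.06967637 0.14649292] [-0.22911581 -0.64682931 -0.81143419] 0.4571237417572029
tcp rack mm [-91.4   0.4]
wrist [278. 229.] [-53.8   0.8] [39.3 58.2] 18.2
top [369. 285.] [-266.7 -348.9] [20.7 39.7] 1.4
top [486.  55.] [ 157.8 -861.6] [34.  63.5] 22.5
```

View pics/w3.png

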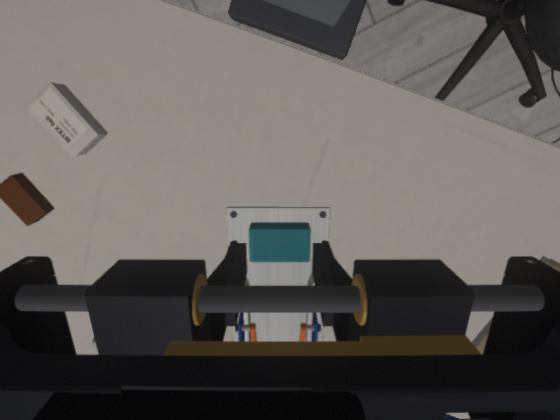

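The picture shows the box lying square on the plate, at (279,242), centred between the plate edges at 227 and 330, with rack y about 0.8 mm and yaw 18.2°. Next I close the fingers and come down behind it.

Emit:
drive_tool(steps=[0,0,0,0,0,0,0,0,0,0,0,0,0,0,0,0,0,0,0,0,0,0,0,0,0,0,0,0,0,0,0,0,0,0,0,0,0,0,0,0,0.02,0,0,0,0,0,0,0.03,0,0,0,0,0,0,0.03,0,0,0,0,0,0,0.015,0])

```text
time_s: 9.55
tcp_pos: [0.4548, 0.069, 0.0502]
ee_rot: [[-0.95, -0.312, -0.004], [-0.312, 0.95, -0.001], [0.004, -0.0, -1.0]]
wrist_force: [0.5, 0.8, 0.1]
gripper_width: 0.005
gripper_force: 0.0
```

Emit:
drive_tool(steps=[0,0,0,0,0,0.012,0,0,0,0,0,0,0.006,0,0,0,0,0,0,0.003,0,0,0,0,0,0,0,0,0,0,0,0,0,0,0,0,0,0,0,0,0,0])

```text
time_s: 10.05
tcp_pos: [0.457, 0.0701, 0.0325]
ee_rot: [[-0.95, -0.313, 0.002], [-0.313, 0.95, 0.001], [-0.002, 0.0, -1.0]]
wrist_force: [0.7, 0.2, -0.1]
gripper_width: 0.005
gripper_force: 0.0
```

Emit:
drive_tool(steps=[0,0,0,-0.002,0,0.002,0,0,0,0,-0.002,0,0,0,0,0,0,-0.002,0,0,0,0,0,0,-0.002,0,0,0,0,0,0,-0.002,0,0,0,0,0,0,-0.002,0,0,0,0,0,0,-0.003,0,0,0,0,0,0,-0.003,0,0,0,0,0,0,-0.003,0,0,0,0,0,0,-0.003,0,0,0])

```text
time_s: 10.88
tcp_pos: [0.4796, 0.0774, 0.0296]
ee_rot: [[-0.95, -0.313, 0.0], [-0.313, 0.95, 0.0], [-0.0, -0.0, -1.0]]
wrist_force: [-0.1, 0.8, -0.1]
gripper_width: 0.006
gripper_force: 0.1
```

```bash
python3 look.py w4; python3 - <<'E'
from h import *
pt=r.camera_params('top');O=np.array([.5434,.0976]);ex=np.array([.9508,.3098]);ey=np.array([-.3098,.9508])
f=lambda u,z:[(round(float((P-O)@ex)*1e3,1),round(float((P-O)@ey)*1e3,1)) for P in plane(pt,np.array(u)/4+[139.6,149.6],z)[:,:2]]
print('bar(72+s)',f([(80,187),(172,153)],.032));print('arm start(12+s)',f([(116,285),(204,250)],.030))
E
```

```text
10.8833 [0.47956667 0.07736818 0.02960961] [-0.05920843  0.81622282 -0.13033533] 0.005711064197662019
tcp rack mm [-67.    0.5]
wrist [279. 324.] [-29.5   0.6] [14.5 13.4] 18.2
top [369. 285.] [-266.9 -348.9] [21.1 39.7] 1.4
top [486.  54.] [ 158.1 -861.4] [34.4 63.2] 21.2
bar(72+s) [(98.3, 28.2), (98.7, -28.4)]
arm start(12+s) [(35.6, 27.0), (37.1, -27.0)]
```

Carriage shift s comes out at about 25 mm, so the catch should be met at TCP x of about 8 mm (rack axes) and drop near 75 mm.

Emit:
drive_tool(steps=[0,0,0,-0.003,0,0,0,0,0,0,-0.003,0,0,0,0,0,0,-0.003,0,0,0,0,0,0,-0.003,0,0,0,0,0,0,-0.003,0,0,0,0,0,0,-0.003,0,0,0,0,0,0,-0.003,0,0,0,0,0,0,-0.003,0,0,0,0,0,0,-0.003,0,0,0,0,0,0,-0.003,0,0,0])

```text
time_s: 11.82
tcp_pos: [0.5084, 0.0869, 0.0297]
ee_rot: [[-0.95, -0.313, 0.001], [-0.313, 0.95, 0.0], [-0.001, 0.0, -1.0]]
wrist_force: [1.2, -0.6, 0.6]
gripper_width: 0.002
gripper_force: 0.1
```

Emit:
drive_tool(steps=[0,0,0,-0.003,0,0,0,0,0,0,-0.003,0,0,0,0,0,0,-0.003,0,0,0,0,0,0,-0.003,0,0,0,0,0,0,-0.003,0,0,0,0,0,0,-0.003,0,0,0,0,0,0,-0.003,0,0,0,0,0,0,-0.003,0,0,0,0,0,0,-0.003,0,0,0,0,0,0,-0.003,0,0,0])

```text
time_s: 12.65
tcp_pos: [0.5365, 0.0961, 0.0296]
ee_rot: [[-0.95, -0.312, -0.0], [-0.312, 0.95, -0.0], [0.0, 0.0, -1.0]]
wrist_force: [-0.5, -0.5, 0.9]
gripper_width: 0.004
gripper_force: 0.3
```

Emit:
drive_tool(steps=[0,0,0,-0.0015,0,0,0,0,0,0,-0.0015,0,0,0,0,0,0,-0.0015,0,0,0,0,0,0,-0.0015,0,0,0,0,0,0,-0.0015,0,0,0,0,0,0,-0.0015,0,0,0,0,0,0,-0.0015,0,0,0,0,0,0,-0.0015,0,0,0,0,0,0,-0.0015,0,0,0,0,0,0,-0.0015,0,0,0])

```text
time_s: 13.48
tcp_pos: [0.549, 0.1, 0.0294]
ee_rot: [[-0.95, -0.312, -0.004], [-0.312, 0.95, -0.001], [0.004, -0.0, -1.0]]
wrist_force: [-2.9, -0.8, 2.7]
gripper_width: 0.005
gripper_force: 1.9
```

Emit:
drive_tool(steps=[0,0,0,-0.0015,0,0,0,0,0,0,-0.0015,0,0,0,0,0,0,-0.0015,0,0,0,0,0,0,-0.0015,0,0,0,0,0,0,-0.0015,0,0,0,0,0,0,-0.0015,0,0,0,0,0,0,-0.0015,0,0,0,0,0,0,-0.0015,0,0,0,0,0,0,-0.0015,0,0,0,0,0,0,-0.0015,0,0,0])

```text
time_s: 14.32
tcp_pos: [0.565, 0.1055, 0.0297]
ee_rot: [[-0.95, -0.313, 0.0], [-0.313, 0.95, 0.0], [-0.0, -0.0, -1.0]]
wrist_force: [-0.8, -0.5, -0.0]
gripper_width: 0.005
gripper_force: 0.4
```

```bash
python3 - <<'E'
from h import *
t=r.capture('top');s=r.capture('scene')
a=cv2.resize(t[140:280,130:250],None,fx=4,fy=4,interpolation=2);b=cv2.resize(s[210:285,140:260],None,fx=2.6,fy=2.6,interpolation=2)
b=cv2.copyMakeBorder(b,0,560-b.shape[0],0,0,0);cv2.imwrite('pics/c5.png',np.hstack([a,b]));print(r.sense()['wrist_force'])
E
```

```text
[-0.11857602 -0.37184661 -0.54304766]
```

View pics/c5.png

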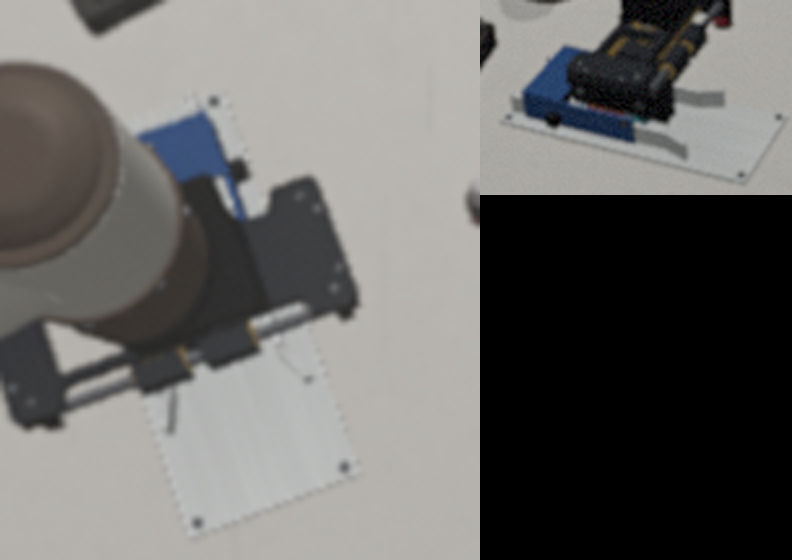

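The crop shows the gripper in the lane between the walls, over the plate and with the carriage ahead of it. The catch lift was felt at about 3 N where predicted. I keep pushing.

Emit:
drive_tool(steps=[0,0,0,-0.0015,0,0,0,0,0,0,-0.0015,0,0,0,0,0,0,-0.0015,0,0,0,0,0,0,-0.0015,0,0,0,0,0,0,-0.0015,0,0,0,0,0,0,-0.0015,0,0,0,0,0,0,-0.0015,0,0,0,0,0,0,-0.0015,0,0,0,0,0,0,-0.0015,0,0,0,0,0,0,-0.0015,0,0,0])

```text
time_s: 15.25
tcp_pos: [0.5791, 0.1101, 0.0296]
ee_rot: [[-0.95, -0.312, 0.0], [-0.312, 0.95, 0.0], [-0.0, 0.0, -1.0]]
wrist_force: [-0.3, 0.4, -0.3]
gripper_width: 0.006
gripper_force: 0.3
```

Emit:
drive_tool(steps=[0,0,0,-0.0015,0,0,0,0,0,0,-0.0015,0,0,0,0,0,0,-0.0015,0,0,0,0,0,0,-0.0015,0,0,0,0,0,0,-0.0015,0,0,0,0,0,0,-0.0015,0,0,0,0,0,0,-0.0015,0,0,0,0,0,0,-0.0015,0,0,0,0,0,0,-0.0015,0,0,0,0,0,0,-0.0015,0,0,0])

```text
time_s: 16.08
tcp_pos: [0.5933, 0.1148, 0.0296]
ee_rot: [[-0.95, -0.312, -0.0], [-0.312, 0.95, -0.0], [0.0, -0.0, -1.0]]
wrist_force: [-0.8, -1.2, 0.2]
gripper_width: 0.008
gripper_force: 0.3
```

Emit:
drive_tool(steps=[0,0,0,-0.001,0,0,0,0,0,0,-0.001,0,0,0,0,0,0,-0.001,0,0,0,0,0,0,-0.001,0,0,0,0,0,0,-0.001,0,0,0,0,0,0,-0.001,0,0,0,0,0,0,-0.001,0,0,0,0,0,0,-0.001,0,0,0,0,0,0,-0.001,0,0,0,0,0,0,-0.001,0,0,0])

```text
time_s: 16.92
tcp_pos: [0.6028, 0.1179, 0.0296]
ee_rot: [[-0.95, -0.312, -0.0], [-0.312, 0.95, 0.0], [0.0, 0.0, -1.0]]
wrist_force: [-1.2, -0.3, -0.2]
gripper_width: 0.008
gripper_force: 0.3
```

Emit:
drive_tool(steps=[0,0,0,-0.0005,0,0,0,0,0,0,-0.0005,0,0,0,0,0,0,-0.0005,0,0,0,0,0,0,-0.0005,0,0,0,0,0,0,-0.0005,0,0,0,0,0,0,-0.0005,0,0,0,0,0,0,-0.0005,0,0,0,0,0,0,-0.0005,0,0,0,0,0,0,-0.0005,0,0,0,0,0,0,-0.0005,0,0,0])

```text
time_s: 17.75
tcp_pos: [0.6075, 0.1195, 0.0296]
ee_rot: [[-0.95, -0.312, -0.0], [-0.312, 0.95, -0.0], [0.0, -0.0, -1.0]]
wrist_force: [-0.3, -0.5, -0.5]
gripper_width: 0.005
gripper_force: 0.3
```

Emit:
drive_tool(steps=[0,0,0,-0.0005,0,0,0,0,0,0,-0.0005,0,0,0,0,0,0,-0.0005,0,0,0,0,0,0,-0.0005,0,0,0,0,0,0,-0.0005,0,0,0,0,0,0,-0.0005,0,0,0])

```text
time_s: 18.25
tcp_pos: [0.6103, 0.1204, 0.0296]
ee_rot: [[-0.95, -0.313, -0.0], [-0.313, 0.95, -0.0], [0.0, 0.0, -1.0]]
wrist_force: [-0.7, -0.8, -0.7]
gripper_width: -0.0
gripper_force: 0.3
```

Emit:
drive_tool(steps=[0,0,0,-0.0005,0,0,0,0,0,0,-0.0005,0,0,0,0,0,0,-0.0005,0,0,0,0,0,0,-0.0005,0,0,0,0,0,0,0,0,0,0])

```text
time_s: 18.67
tcp_pos: [0.6118, 0.1209, 0.0297]
ee_rot: [[-0.95, -0.312, -0.001], [-0.312, 0.95, -0.0], [0.001, -0.0, -1.0]]
wrist_force: [-2.7, -0.0, 0.9]
gripper_width: 0.004
gripper_force: 1.2
```

Emit:
drive_tool(steps=[0,0,0,-0.0005,0,0,0,0,0,0,-0.0005,0,0,0,0,0,0,-0.0005,0,0,0,0,0,0,0,0,0,0])

```text
time_s: 19.0
tcp_pos: [0.6133, 0.1214, 0.0296]
ee_rot: [[-0.95, -0.312, -0.001], [-0.312, 0.95, -0.0], [0.001, -0.0, -1.0]]
wrist_force: [-4.3, -0.4, 2.6]
gripper_width: 0.006
gripper_force: 1.9
```

Emit:
drive_tool(steps=[0,0,0,-0.0005,0,0,0,0,0,0,-0.0005,0,0,0,0,0,0,-0.0005,0,0,0,0,0,0,0,0,0,0])

```text
time_s: 19.33
tcp_pos: [0.6148, 0.1219, 0.0296]
ee_rot: [[-0.95, -0.312, -0.001], [-0.312, 0.95, -0.0], [0.001, -0.0, -1.0]]
wrist_force: [-4.4, -0.7, 3.9]
gripper_width: 0.003
gripper_force: 2.2
```

Emit:
drive_tool(steps=[0,0,0,-0.0005,0,0,0,0,0,0,-0.0005,0,0,0,0,0,0,0,0,0,0])

```text
time_s: 19.58
tcp_pos: [0.616, 0.1222, 0.0296]
ee_rot: [[-0.95, -0.312, -0.0], [-0.312, 0.95, -0.0], [0.0, -0.0, -1.0]]
wrist_force: [-4.2, -1.0, 3.6]
gripper_width: 0.003
gripper_force: 2.3
```

Emit:
drive_tool(steps=[0,0,0,-0.0005,0,0,0,0,0,0,0,0,0,0,0,0,0,0,0,0,0])

```text
time_s: 19.83
tcp_pos: [0.6163, 0.1223, 0.0296]
ee_rot: [[-0.95, -0.312, -0.0], [-0.312, 0.95, -0.0], [0.0, -0.0, -1.0]]
wrist_force: [-4.8, -0.7, 3.0]
gripper_width: 0.003
gripper_force: 2.5
```

```bash
python3 - <<'E'
from h import *
s=r.capture('scene');w=r.capture('wrist');print(r.sense()['wrist_force'])
b=cv2.resize(s[215:275,140:240],None,fx=5,fy=5,interpolation=2);w=cv2.resize(w[300:345,200:360],(500,140),interpolation=2)
cv2.imwrite('pics/c6.png',np.vstack([b,w]))
E
```

```text
[-4.94702393 -1.08293774  3.66816837]
```

View pics/c6.png

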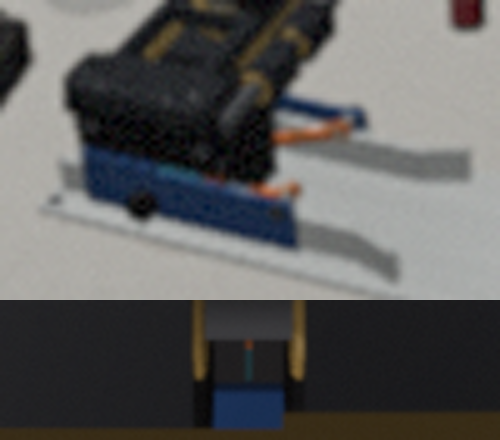

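Emit:
drive_tool(steps=[0,0,0,-0.0005,0,0,0,0,0,0,0,0,0,0,0,0,0,0,0,0,0])

```text
time_s: 20.18
tcp_pos: [0.6167, 0.1225, 0.0296]
ee_rot: [[-0.95, -0.312, -0.001], [-0.312, 0.95, -0.0], [0.001, 0.0, -1.0]]
wrist_force: [-5.1, -1.6, 4.2]
gripper_width: 0.005
gripper_force: 2.6
```

Emit:
drive_tool(steps=[0,0,0,-0.0004,0,0,0,0,0,0,0,0,0,0,0,0,0,0,0,0,0])

```text
time_s: 20.43
tcp_pos: [0.6169, 0.1225, 0.0296]
ee_rot: [[-0.95, -0.312, -0.001], [-0.312, 0.95, -0.0], [0.001, -0.0, -1.0]]
wrist_force: [-4.8, -0.6, 3.5]
gripper_width: 0.005
gripper_force: 2.7
```

Emit:
drive_tool(steps=[0,0,0,-0.0004,0,0,0,0,0,0,0,0,0,0,0,0,0,0,0,0,0])

```text
time_s: 20.68
tcp_pos: [0.6172, 0.1226, 0.0296]
ee_rot: [[-0.95, -0.312, -0.001], [-0.312, 0.95, -0.0], [0.001, -0.0, -1.0]]
wrist_force: [-5.7, -1.5, 3.2]
gripper_width: 0.004
gripper_force: 2.9
```

Emit:
drive_tool(steps=[0,0,0,-0.0004,0,0,0,0,0,0,0,0,0,0,0,0,0,0,0,0,0])

```text
time_s: 20.93
tcp_pos: [0.6175, 0.1227, 0.0296]
ee_rot: [[-0.95, -0.312, -0.001], [-0.312, 0.95, -0.0], [0.002, -0.0, -1.0]]
wrist_force: [-5.6, -1.4, 3.1]
gripper_width: 0.007
gripper_force: 3.0
```

Emit:
drive_tool(steps=[0,0,0,-0.0004,0,0,0,0,0,0,0,0,0,0,0,0,0,0,0,0,0])

```text
time_s: 21.18
tcp_pos: [0.6176, 0.1227, 0.0296]
ee_rot: [[-0.95, -0.312, -0.002], [-0.312, 0.95, -0.001], [0.002, -0.0, -1.0]]
wrist_force: [-6.2, -0.7, 3.9]
gripper_width: 0.004
gripper_force: 3.3
```

Emit:
drive_tool(steps=[0,0,0,-0.0004,0,0,0,0,0,0,0,0,0,0,0,0,0,0,0,0,0])

```text
time_s: 21.43
tcp_pos: [0.6176, 0.1227, 0.0296]
ee_rot: [[-0.95, -0.312, -0.003], [-0.312, 0.95, -0.001], [0.003, -0.0, -1.0]]
wrist_force: [-7.1, -1.6, 5.1]
gripper_width: 0.003
gripper_force: 3.7
```

Position has stalled at 0.6176 while the force climbs to 7 N, so the box is at the stop and the catch should be down. I back off gently.

Emit:
drive_tool(steps=[0,0,0,0.001,0,0,0,0,0,0,0.001,0,0,0,0,0,0,0.001,0,0,0,0,0,0,0.001,0,0,0,0,0,0,0.001,0,0,0,0,0,0,0.001,0,0,0,0,0,0,0.002,0,0,0,0,0,0,0.002,0,0,0,0,0,0,0,0,0,0])

```text
time_s: 22.18
tcp_pos: [0.6097, 0.1203, 0.03]
ee_rot: [[-0.95, -0.313, 0.001], [-0.313, 0.95, 0.001], [-0.002, 0.0, -1.0]]
wrist_force: [-0.8, -0.1, 0.3]
gripper_width: 0.008
gripper_force: 0.0
```

Emit:
drive_tool(steps=[0,0,0,0.003,0,0,0,0,0,0,0.003,0,0,0,0,0,0,0.003,0,0,0,0,0,0,0.003,0,0,0,0,0,0,0,0,-0.01,0,0,0,0,0,0,-0.03,0,0,0,0,0,0,-0.035,0,0,0,0,0,0,-0.035,0,0,0,0,0.03,0,-0.03,0,0,0,0,0.04,0,0,0])

```text
time_s: 23.02
tcp_pos: [0.5374, 0.0965, 0.1763]
ee_rot: [[-0.949, -0.314, 0.015], [-0.314, 0.949, 0.004], [-0.016, -0.001, -1.0]]
wrist_force: [0.6, 0.4, 1.4]
gripper_width: 0.002
gripper_force: 0.0
```

Emit:
drive_tool(steps=[0,0,0,0.03,-0.04,0,0,0,0,0,0.03,-0.04,0,0,0,0,0,0.03,-0.04,0,0,0,0,0,0.03,-0.04,0,0,0,0,0,0,-0.04,0,0,0,0,0,0,-0.04,0,0,0,0,0,0,0,0,0,0,0,0,0,0,0,0])

```text
time_s: 23.68
tcp_pos: [0.5037, -0.1412, 0.1696]
ee_rot: [[-0.951, -0.309, 0.001], [-0.309, 0.951, -0.0], [-0.001, -0.0, -1.0]]
wrist_force: [-0.2, 0.7, -0.6]
gripper_width: 0.01
gripper_force: 0.0
```

```bash
python3 look.py w7; python3 - <<'E'
from h import *
t=r.capture('top');s=r.capture('scene')
a=cv2.resize(t[155:280,140:230],None,fx=4,fy=4,interpolation=2);b=cv2.resize(s[220:280,145:245],None,fx=4,fy=4,interpolation=2)
b=cv2.copyMakeBorder(b,0,500-b.shape[0],0,0,0);cv2.imwrite('pics/c7.png',np.hstack([a,b]))
E
```

```text
23.6833 [ 0.5037251  -0.1412203   0.16964769] [-0.19173301  0.74794652 -0.58536924] 0.00966528131375972
tcp rack mm [-111.7 -214.8]
wrist [450. 349.] [78.5 -0.9] [17.6 50.8] 19.1
wrist [127.  30.] [-263.9 -345.9] [25.3 46.4] 1.5
top [369. 285.] [-267.  -348.9] [21.3 39.7] 1.4
top [486.  54.] [ 157.8 -861.6] [34.  63.5] 22.5
```

View pics/c7.png

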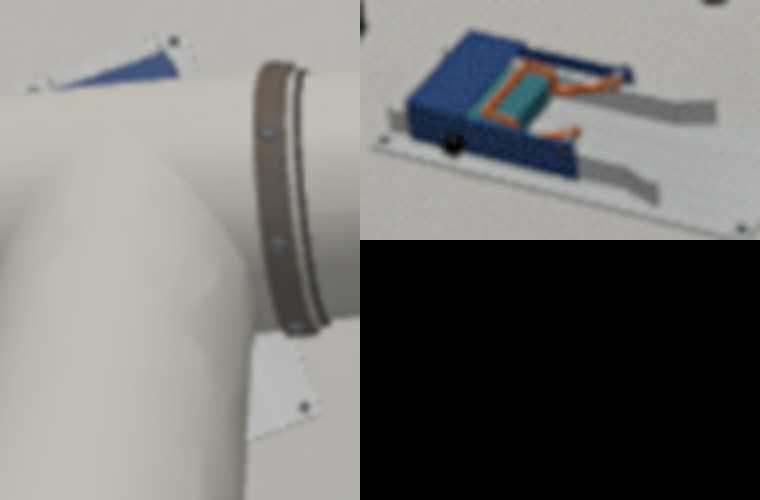

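The scene crop shows the box under the orange fork in the carriage. I check by projection whether the fork is up or down.

```bash
python3 - <<'E'
from h import *
O=np.array([.5434,.0976,0]);ex=np.array([.9508,.3098,0]);ey=np.array([-.3098,.9508,0]);ez=np.array([0,0,1])
P=r.camera_params('scene');W=r.camera_params('wrist')
for a in(0,.3):
  c,s=np.cos(a),np.sin(a);pt=[]
  for y in(26.5,-26.5):
    for dx,dz in((60,0),(45,-21)):pt.append(O+ex*(37+dx*c-dz*s)*1e-3+ey*y*1e-3+ez*(30+dx*s+dz*c)*1e-3)
  print(a,'scene',proj(P,pt).round(0).tolist(),'wrist',proj(W,pt).round(0).tolist())
for n,im in(('scene',r.capture('scene')),('wrist',cv2.imread('pics/w7.png'))):
  h=cv2.cvtColor(im,cv2.COLOR_BGR2HSV);m=cv2.inRange(h,(4,130,90),(16,255,255))
  if n=='scene': m[:215]=0;m[290:]=0
  for c in cv2.findContours(m,0,2)[0]:
    if cv2.contourArea(c)>15:
      c=c.reshape(-1,2);print(n,'L',c[c[:,0].argmin()],'R',c[c[:,0].argmax()],'T',c[c[:,1].argmin()],'B',c[c[:,1].argmax()])
im=cv2.imread('pics/w7.png');cv2.imwrite('pics/c8.png',cv2.resize(im[240:420,340:560],None,fx=3.3,fy=3.3,interpolation=2))
E
```

```text
0 scene [[176.0, 249.0], [183.0, 257.0], [187.0, 237.0], [193.0, 245.0]] wrist [[474.0, 366.0], [467.0, 344.0], [431.0, 367.0], [425.0, 344.0]]
0.3 scene [[177.0, 243.0], [180.0, 252.0], [187.0, 231.0], [191.0, 240.0]] wrist [[484.0, 377.0], [473.0, 355.0], [439.0, 377.0], [430.0, 356.0]]
scene L [176 247] R [205 241] T [186 235] B [176 248]
wrist L [470 342] R [489 329] T [488 326] B [478 354]
wrist L [431 345] R [446 329] T [442 326] B [432 346]
```

View pics/c8.png

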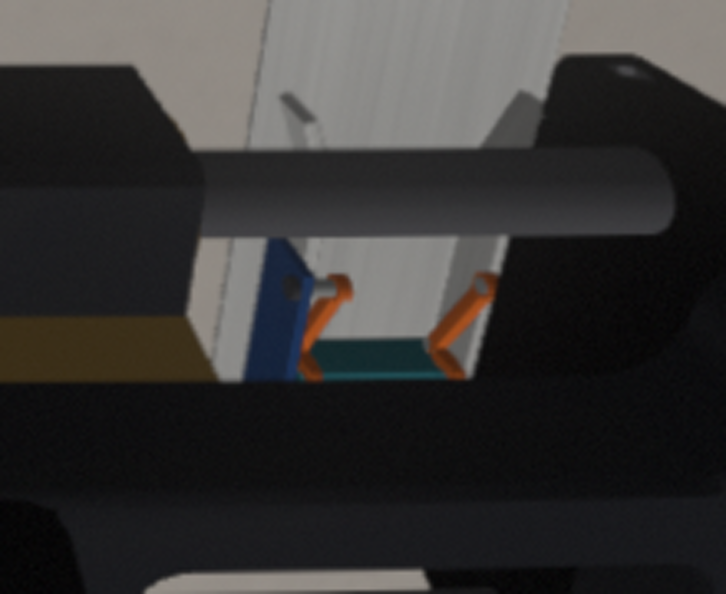

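The wrist crop shows the fork's teeth, at (432,345) and (470,344), standing behind the box's rear face. Both views match the "down" projection: scene bar predicted at (187,237), seen at (186,235); lifted would be at row 231. The arm is clear, so I hand the job in.

```bash
python3 -c "
from station import r
print(r.finish_job())"
```

```text
the job is handed in; nothing more can be done
None
```

The teal box is in the rack lane with the catch down behind it, let go and the arm clear; the last push was about 7 N at the wrist, and I handed it in at about 24 s (no verdict came back).

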